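# Fetch the red sprinkle tin over the rack's rail into the topping holder

### The job

Clear the sleeve of paper cups out of the topping holder and stand it upright on the worktop, clear of the holder. Lift the red-lidded tin up over the rack's front rail and draw it out, stand it upright on the worktop and let go of it, then take it again by its two broad faces and set it down gently between the holder's cheeks, upright and wholly on the floor, with its labelled broad face to the holder's open front. Keep the tin upright all the way, and leave the other tins and everything else where they are.

Things in the scene. Friction and masses are not known exactly. Their poses are not given: they have to be found in the camera images.
- tin_red: upright rectangular sprinkle tin, aluminium with a red slip lid, 58 mm along its x, 42 mm along its y, 96 mm high, about 0.22 kg (varies). Origin: centre of underside; z up. Its broad faces (58 mm wide) look to +y and -y, its narrow ones (42 mm) to +x and -x. Narrow -x face: red spine label, towards the rack's front at the start. Only the +y broad face bears the white label with a red band
- red_label (a point): centre of the white label on the red tin's +y broad face, 42 mm above its underside
- rack: fixed wooden rack, 118 mm deep (x), 216 mm wide (y), open above; origin: centre of its footprint on the worktop, its front looks to its own -x. On its deck, 40 mm above the worktop, four tins stand in a row along y in any order, about 6 mm from one another and from the end panels, whose tops (136 mm above the worktop) are level with the tins'
- rack_deck (a point): point on the rack's deck top, mid-row: tin centres are here within 2 mm in the rack's x, and at y = -72, -24, +24, +72 mm from here. The back panel's inner face is 40 mm behind the tins, its top 130 mm above the worktop
- rack_rail (a point): middle of the top of the front retaining rail: two 6 mm steel rods along the rack's y, top 85 mm above the worktop (45 mm above the deck), about 8 mm in front of the tins' narrow faces
- holder: fixed topping holder; origin: centre of its footprint on the worktop, and of the tin's place. Grey floor, top 8 mm above the worktop, 84 x 82 mm. White upright cheeks at y = +-33 to +-41 mm (66 mm apart inside, 74 mm long in x), tops 112 mm above the worktop, 8 mm higher than a tin standing between them. The tin's narrow faces go beside the cheeks
- holder_front (a point): middle of the holder's open front edge at its own -x, on the floor top, marked with a red line. At the opposite end (+x) a low black stop crosses the floor from x = +37 to +42 mm, its top 22 mm above the worktop
- sleeve: sleeve of stacked cream paper portion cups, standing upright in the holder between the cheeks at the start; round, 60 mm across near the top (tapering to the foot), 86 mm high, origin: centre of its underside; rigid; about 0.06 kg (varies); can be pinched near its top
- tin_blue: tin with a blue lid, same size, origin, axes and labels as tin_red; stays standing in the rack
- tin_green: tin with a green lid, same size, origin, axes and labels as tin_red; stays standing in the rack
- tin_yellow: tin with a yellow lid, same size, origin, axes and labels as tin_red; stays standing in the rack
- timer: white wind-up kitchen timer, 68 mm across, 56 mm high, loose bystander; origin: centre of its underside
- tape: roll of masking tape lying flat, 82 mm across, 24 mm high, loose bystander; origin: centre of its underside
- cutter_large: steel ring cutter, 71 mm across, 36 mm high, loose bystander; origin: centre of its underside
- cutter_small: steel ring cutter, 55 mm across, 31 mm high, loose bystander; origin: centre of its underside
- shaker: steel flour shaker, 69 mm across, 106 mm high, loose bystander; origin: centre of its underside
- bottle: brown squeeze bottle with a red pointed top, 59 mm across, 172 mm high, loose bystander; origin: centre of its underside

How it is judged:
On the way:
1. the red tin stands upright on the worktop, let go (height (world z) of tin_red between -0.005 and 0.006 m and angle between tin_red's own z axis and vertical below 0.08 rad and contact force between the fingers and tin_red below 0.1 N and linear speed of tin_red below 0.03 m/s), for 0.2 s.
At the end, for the whole second after the job is handed in: Red tin released, at rest, upright on the holder floor: centre within 16 mm lengthwise, 10 mm sideways, square within 0.2 rad, label to the open front. Cup sleeve upright on the worktop, over 70 mm from the holder centre. Other tins and bystanders within 30 mm of where they were (x of tin_red in the frame of holder between -0.016 and 0.016 m and y of tin_red in the frame of holder between -0.01 and 0.01 m and z of tin_red in the frame of holder between 0.004 and 0.012 m and angle between tin_red's own z axis and vertical below 0.06 rad and angle between the y axis of tin_red and the x axis of holder, either way round below 0.2 rad and x of red_label in the frame of holder below 0 m and linear speed of each of tin_red, sleeve below 0.02 m/s and angular speed of each of tin_red, sleeve below 0.2 rad/s and contact force between the fingers and tin_red below 0.1 N and height (world z) of sleeve between -0.005 and 0.006 m and angle between sleeve's own z axis and vertical below 0.08 rad and horizontal distance between sleeve and holder above 0.07 m and distance of each of tin_blue, tin_green, tin_yellow, timer, tape, cutter_large, cutter_small, shaker, bottle from where it was at the start of the episode below 0.03 m and angle between each of tin_blue, tin_green, tin_yellow's own z axis and vertical below 0.1 rad); the robot touches nothing.
It fails at once if another tin was displaced by more than 30 mm or tipped (distance of any of tin_blue, tin_green, tin_yellow from where it was at the start of the episode above 0.03 m or angle between any of tin_blue, tin_green, tin_yellow's own z axis and vertical above 0.35 rad).
It fails at once if a bystander (timer, tape, ring cutters, shaker, bottle) was displaced by more than 30 mm or tipped (distance of any of timer, tape, cutter_large, cutter_small, shaker, bottle from where it was at the start of the episode above 0.03 m or angle between any of timer, tape, cutter_large, cutter_small, shaker, bottle's own z axis and vertical above 0.4 rad).
It fails at once if the red tin was tipped by more than about 30 degrees (angle between tin_red's own z axis and vertical above 0.55 rad).
It fails at once if the red tin was dropped into the holder (faster than 0.5 m/s just over the floor) (horizontal distance between tin_red and holder below 0.03 m and z of tin_red in the frame of holder below 0.03 m and linear speed of tin_red above 0.5 m/s).
It also fails if it takes over 70 s, if anything falls off the work surface, if the arm or the gripper's body presses on something with over 40 N, if the wrist force passes 120 N, or if a joint passes its speed limit or range.

### The arm

A 6-joint arm with a two-finger parallel gripper is mounted at the origin on a cart in front of the work surface, level with it; the furniture and walls round the work are solid. World frame = base frame: x ahead of the robot, y to its left, z up, the work surface at z = 0. Lengths are in m, angles in rad, forces in N, time in s.
With the tool pointing down it reaches from about 0.35 to 0.85 m from the base axis. Payload 8.1 kg.
Tool frame: the origin (TCP) lies at the very end of the fingers, on their centre line; the grasp point (between the pads) lies 19 mm behind it; z points along the fingers, y is the direction in which the jaws open and shut (so a half turn about z gives the same grasp; the last joint's range is limited). The gripper opens to 93 mm and grips with 3 to 60 N. Pads are 15 mm wide; open, the fingers measure 128 mm over their backs; the gripper's body (75 mm by 188 mm) begins 65 mm behind the grasp point.
Start: joints at [-1.387, 0.13, 1.488, -0, 1.523, -0.085], TCP at [0.159, -0.578, 0.219] pointing down, gripper open.
Joint ranges: [-2.96, 2.96], [-0.89, 2.26], [0.02, 2.5], [-1.34, 4.48], [0, 2.73], [-2.66, 2.66]. Speed limits (rad/s): [2.39, 2.39, 2.79, 3.14, 3.14, 3.14].

### API

Orientations are given as a rotation vector (axis times angle).
In Python, from plant import read_state, read_camera, close_job gives the robot as it stands.
- The arm moves only by the tool jog_arm, never from a script. Its argument "motion" is one flat list of numbers, 7 for each row, row after row: the opening, from 0 (shut) to 1 (fully open), then the shift along the tool's x, y, z scaled (see below), then the turn, a rotation vector about the tool's x, y, z scaled (see below). A call has 1 to 8 rows; each row is the pose to reach, as a shift and turn from the pose measured when the call began, along the tool's axes at that moment; what a row does not reach only later rows make up. The controller multiplies each number of a shift by 0.5 m and each number of a turn by 90 degrees. A row lasts 1/10 s, in which the tool goes at most 50 mm and 8.59 degrees, less where a joint would pass 70% of its speed; a pose out of reach is approached as far as the arm can. A call with a number of a shift or a turn outside -1 to 1 is refused whole. A call with a gripper value outside its range is refused whole. The fingers move at their own pace and stop on an object; "grip_force" is the grip in N (left out, the last holds). Time passes only in rows, so rows that repeat a pose let the fingers close. It gives the time, the measured TCP pose, the force and the opening at its end, in the units of the state.
- read_state(): the state, without advancing time (a new reading comes with each control period).
- read_camera(name): name is "side" or "top" or "wrist"; returns a dict with "frame" (480x640x3 uint8, red, green, blue), "vertical_fov" (degrees; the focal length in pixels is half the picture's height over the tangent of half this angle, whatever the lens; pixels are square), "cx", "cy" (the principal point, pixels), "world_from_camera" (4x4, takes a point from camera to world coordinates); the wrist camera has in their place "hand_eye" (4x4, takes a point from camera to tool coordinates, whose origin is the TCP and whose axes are the flange's). Camera axes: x right, y down, z forward; pixel columns grow to the right and rows downward; lengths in m; the calibration is good to about 2 mm. A picture is of the moment at which its call begins: read the wrist's pose just before it. There is no depth.
- close_job(): hands the job in, once; it reports no verdict.
The state is a dict: "t": time; "q": joint angles; "dq": joint speeds; "joint_torque": joint torques, N m; "tool_pos": TCP position; "orientation": TCP orientation; "force": force on the tool from outside, world axes, zero at the start; "wrist_torque": the same for the moment, N m; "opening": finger opening in m.
Only numpy, scipy, OpenCV 4.12 (cv2) and the standard library are available. Lean on these libraries where they do the work, as an engineer would, in place of code of your own. Each camera call takes 0.05 s, during which the arm holds its last target.

## Working session

There is one attempt and no reset: what is moved stays moved. The work goes in short steps, Python scripts to look and compute and a tool call to move; the robot and the scene stay as the last step left them, time stands still between calls to the robot, and variables do not carry over. Pictures are saved under pics/ and viewed, and the job is handed in when it is done.

Besides the shell and the picture viewer there is one more tool, called after ">>>" by a JSON object that holds its "op" and its "data", one argument or row to a line. jog_arm: Moves the arm, as the interface text tells. Its arguments: {"type":"object","properties":{"motion":{"type":"array","items":{"type":"number"}},"grip_force":{"type":"number"}},"required":["motion"]}

```bash
ls; mkdir -p pics; python3 - <<'E'
from plant import *
import cv2,numpy as np
s=read_state()
for k,v in s.items(): print(k,np.round(v,4))
for n in("top","side","wrist"):
    c=read_camera(n); cv2.imwrite(f"pics/{n}0.png",c["frame"][:,:,::-1])
    print(n,c["vertical_fov"],c["cx"],c["cy"]); print(np.round(c.get("world_from_camera",c.get("hand_eye")),4))
E
```

```text
pics
t 0.0
q [-1.3874  0.1312  1.4893 -0.      1.523  -0.0854]
dq [-0.0004  0.001   0.001  -0.0003 -0.0001 -0.001 ]
joint_torque [-5.00000e-04 -5.59847e+01 -4.91751e+01  7.68000e-02  3.56000e-02
 -2.00000e-04]
tool_pos [ 0.1592 -0.5779  0.2176]
orientation [-3.1115e+00 -4.2070e-01  2.0000e-04]
force [-0.4276  0.5918  0.5779]
wrist_torque [ 0.0077 -0.022  -0.0234]
opening 0.093
top 46.9441368930363 315.1134585280248 243.95856137376512
[[ 0.2727 -0.9065  0.3224  0.0244]
 [-0.9621 -0.256   0.0941 -0.1307]
 [-0.0027 -0.3359 -0.9419  1.5432]
 [ 0.      0.      0.      1.    ]]
side 46.406005706832445 322.5784662340625 234.92907037976894
[[ 0.9992  0.0291 -0.0279  0.5945]
 [ 0.0399 -0.611   0.7907 -1.1006]
 [ 0.0059 -0.7911 -0.6116  0.9467]
 [ 0.      0.      0.      1.    ]]
wrist 68.84866276626856 323.06908201488585 238.57865360312923
[[ 3.000e-04 -9.665e-01 -2.568e-01  7.090e-02]
 [ 1.000e+00  3.000e-04  0.000e+00  4.000e-04]
 [ 1.000e-04 -2.568e-01  9.665e-01 -1.650e-01]
 [ 0.000e+00  0.000e+00  0.000e+00  1.000e+00]]
```

View pics/top0.png

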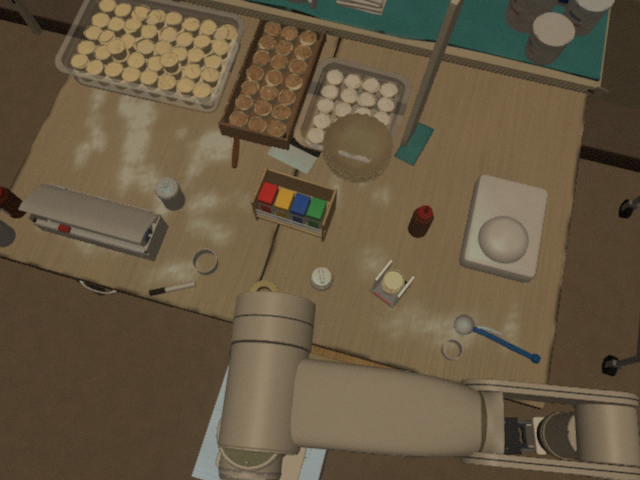

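View pics/side0.png

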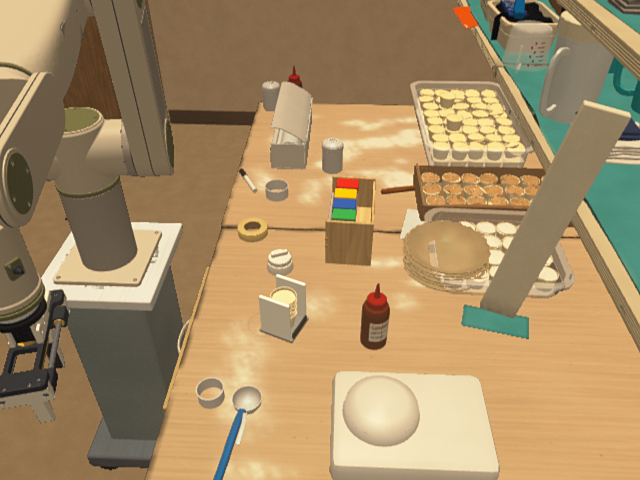

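View pics/wrist0.png

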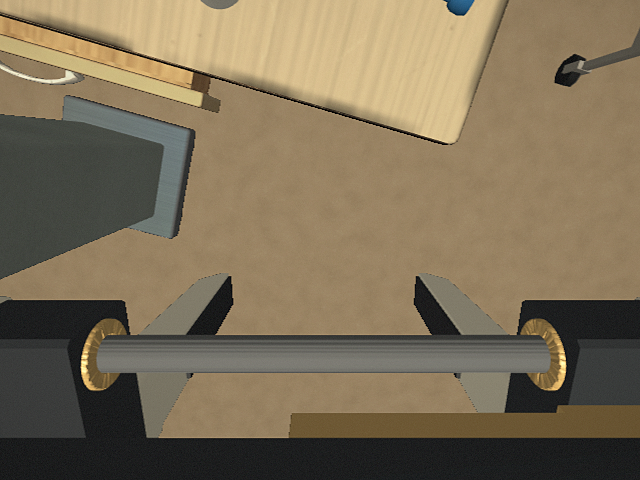

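The top view shows the rack at about (295,205), with the red lid leftmost at (268,193), and the holder with the sleeve at (392,283). The timer (321,278) and bottle (421,222) are close to the work. Next I'll measure these.

```bash
cat > h.py <<'E'
from plant import *
import cv2,numpy as np
from scipy.spatial.transform import Rotation as R
def cam(n):
    s=read_state(); c=read_camera(n)
    c["f"]=240/np.tan(np.radians(c["vertical_fov"]/2))
    if "hand_eye" in c:
        T=np.eye(4);T[:3,:3]=R.from_rotvec(s["orientation"]).as_matrix();T[:3,3]=s["tool_pos"]
        c["world_from_camera"]=T@c["hand_eye"]
    return c
def ray(c,uv):
    d=np.array([(uv[0]-c["cx"])/c["f"],(uv[1]-c["cy"])/c["f"],1.]);T=c["world_from_camera"]
    d=T[:3,:3]@d; return T[:3,3],d/np.linalg.norm(d)
def onz(c,uv,z):
    o,d=ray(c,uv); return (o+d*(z-o[2])/d[2])
def proj(c,p):
    T=np.linalg.inv(c["world_from_camera"]); q=T[:3,:3]@np.asarray(p)+T[:3,3]
    return q[:2]/q[2]*c["f"]+[c["cx"],c["cy"]]
def tri(c1,u1,c2,u2):
    o1,d1=ray(c1,u1);o2,d2=ray(c2,u2)
    A=np.stack([d1,-d2],1);t=np.linalg.lstsq(A,o2-o1,rcond=None)[0]
    a=o1+t[0]*d1;b=o2+t[1]*d2
    return (a+b)/2,np.linalg.norm(a-b)
def save(c,name,crop=None,k=1):
    im=c["frame"][:,:,::-1]
    if crop: x0,y0,x1,y1=crop; im=im[y0:y1,x0:x1]
    im=cv2.resize(im,None,fx=k,fy=k,interpolation=cv2.INTER_CUBIC); cv2.imwrite("pics/"+name,im)
HUE={"red":[(0,8),(172,180)],"yellow":[(18,30)],"blue":[(105,128)],"green":[(50,80)]}
def lids(c,box):
    x0,y0,x1,y1=box
    hsv=cv2.cvtColor(c["frame"],cv2.COLOR_RGB2HSV);out={}
    for n,rs in HUE.items():
        m=np.zeros((480,640),np.uint8)
        for a,b in rs: m|=cv2.inRange(hsv,(a,150,70),(b,255,255))
        k=np.zeros_like(m);k[y0:y1,x0:x1]=m[y0:y1,x0:x1]
        cs,_=cv2.findContours(k,cv2.RETR_EXTERNAL,cv2.CHAIN_APPROX_NONE)
        if cs:
            q=max(cs,key=cv2.contourArea);out[n]=q
    return out
E
python3 - <<'E'
from h import *
t=cam("top");s=cam("side")
for c,box,n in((t,(245,165,345,245),"top"),(s,(320,170,385,225),"side")):
    for k,q in lids(c,box).items():
        m=cv2.moments(q);uv=(m["m10"]/m["m00"],m["m01"]/m["m00"])
        # undist polygon on plane
        P=np.array([onz(c,p[0],.136)[:2] for p in q],np.float32)
        print(n,k,np.round(uv,1),cv2.contourArea(q),np.round(onz(c,uv,.136),4),[np.round(v,4) for v in cv2.minAreaRect(P)])
save(t,"top1.png",(240,160,460,325),3.6); save(s,"side1.png",(220,160,420,360),3)
E
```

```text
top red [267.2 193. ] 296.0 [0.6151 0.18   0.136 ] [array([0.6157, 0.18  ]), array([0.0446, 0.0643]), np.float64(87.0165)]
top yellow [283.8 199. ] 294.0 [0.6103 0.1299 0.136 ] [array([0.6107, 0.1301]), array([0.0436, 0.0644]), np.float64(87.6693)]
top blue [301.  199.3] 55.0 [0.6224 0.0837 0.136 ] [array([0.6135, 0.0818]), array([0.0379, 0.0436]), np.float64(85.024)]
side red [347.3 182.9] 183.5 [0.6149 0.1793 0.136 ] [array([0.615 , 0.1785]), array([0.05  , 0.0603]), np.float64(83.8619)]
side yellow [345.3 193. ] 187.0 [0.6099 0.1299 0.136 ] [array([0.6101, 0.1306]), array([0.0463, 0.0578]), np.float64(86.8365)]
side blue [344.3 203.1] 143.5 [0.6078 0.0828 0.136 ] [array([0.6073, 0.0823]), array([0.0359, 0.0555]), np.float64(85.5036)]
side green [344.  213.6] 162.0 [0.6074 0.0367 0.136 ] [array([0.6066, 0.0357]), array([0.0387, 0.0557]), np.float64(86.5487)]
```

View pics/top1.png

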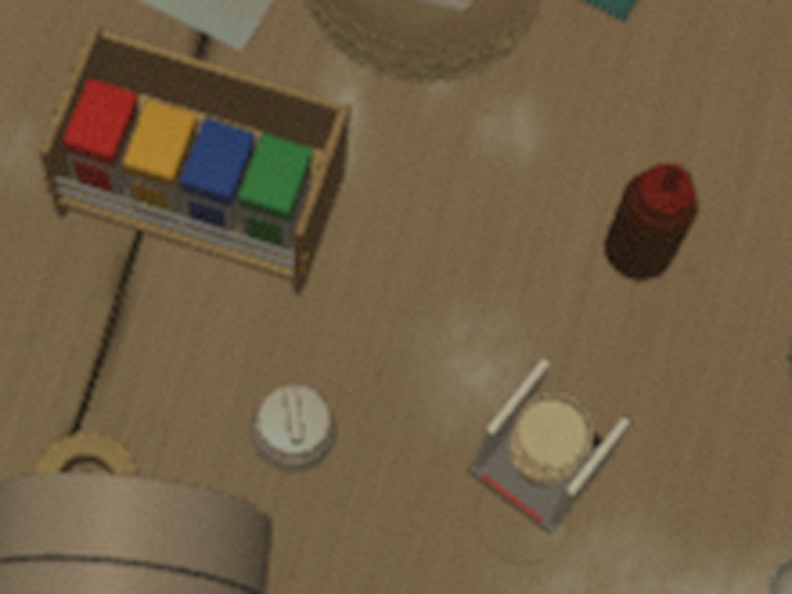

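View pics/side1.png

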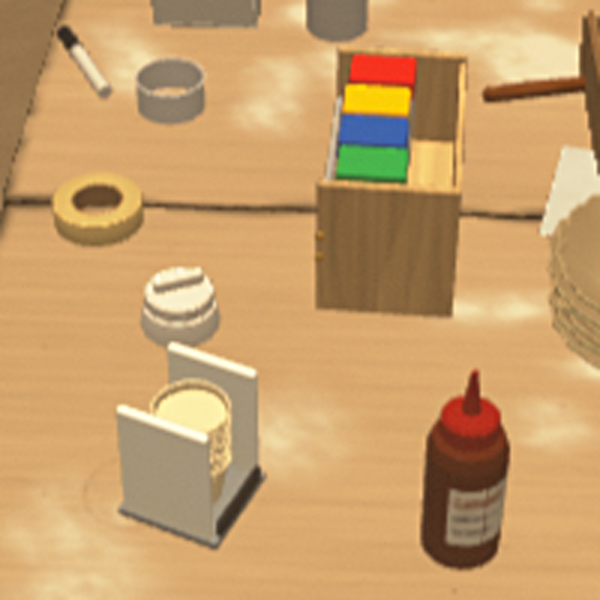

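```bash
python3 - <<'E'
from h import *
t=cam("top");s=cam("side")
hsv=cv2.cvtColor(t["frame"],cv2.COLOR_RGB2HSV)
# red line
def comps(m,box,mn=8):
    x0,y0,x1,y1=box;k=np.zeros_like(m);k[y0:y1,x0:x1]=m[y0:y1,x0:x1]
    n,l,st,ce=cv2.connectedComponentsWithStats(k)
    return [(np.argwhere(l==i)[:,::-1],st[i],ce[i]) for i in range(1,n) if st[i][4]>=mn]
box=(360,245,425,315)
red=cv2.inRange(hsv,(0,90,60),(12,255,255))|cv2.inRange(hsv,(168,90,60),(180,255,255))
for p,st,ce in comps(red,box):
    P=np.array([onz(t,q,.008)[:2] for q in p],np.float32)
    print("red",st[4],ce,P.mean(0),cv2.minAreaRect(P))
wh=cv2.inRange(hsv,(0,0,150),(180,50,255))
for p,st,ce in comps(wh,box,5):
    P=np.array([onz(t,q,.112)[:2] for q in p],np.float32)
    print("white",st[4],ce,P.mean(0),cv2.minAreaRect(P))
cr=cv2.inRange(hsv,(18,70,110),(35,255,255))
for p,st,ce in comps(cr,(370,265,415,300),30):
    P=np.array([onz(t,q,.094)[:2] for q in p],np.float32)
    print("cream",st[4],ce,P.mean(0),cv2.minEnclosingCircle(P))
for (u,v) in [(547,362),(491,432),(626,422),(571,493)]:
    print(onz(t,(u/3.6+240-.4,v/3.6+160-.4),.112))
print('line',[onz(t,(u/3.6+240-.4,v/3.6+160-.4),.008) for u,v in ((482,475),(549,523))])
print('sleeve',onz(t,(551/3.6+239.6,434/3.6+159.6),.094), onz(s,(192/3+219.7,406/3+159.7),.094))
# bystanders rough
print('timer',onz(t,(293/3.6+240,420/3.6+160),.056),'bottle',onz(t,(640/3.6+240,265/3.6+160),.0))
print('side cheeks',[onz(s,(u/3+219.7,v/3+159.7),.112) for u,v in ((119,408),(209,440),(170,346),(257,374))])
E
```

```text
red 49 [381.55102041 297.83673469] [ 0.44459584 -0.2039173 ] ((0.44459158182144165, -0.20403170585632324), (0.05859236419200897, 0.006978623103350401), 66.3110580444336)
white 5 [385.8 265.8] [ 0.50592947 -0.18923679] ((0.5059927105903625, -0.189052015542984), (0.001919290516525507, 0.008011406287550926), 60.85713195800781)
white 13 [381.23076923 272.        ] [ 0.48552844 -0.1814312 ] ((0.48357468843460083, -0.179833322763443), (0.0038265527691692114, 0.03178349509835243), 60.822532653808594)
white 27 [403.25925926 289.14814815] [ 0.45507625 -0.24919975] ((0.45579513907432556, -0.2495725452899933), (0.004945285618305206, 0.04973750561475754), 66.18357849121094)
cream 163 [374.52147239 272.20858896] [ 0.4858111  -0.16456607] ((0.47599929571151733, -0.17403985559940338), 0.03848699852824211)
cream 628 [396.07324841 278.        ] [ 0.48583215 -0.22494896] ((0.4892081022262573, -0.23120692372322083), 0.05469083786010742)
cream 118 [409.61864407 292.98305085] [ 0.45474145 -0.2695384 ] ((0.4610523283481598, -0.26099422574043274), 0.0323559045791626)
cream 34 [372.82352941 296.76470588] [ 0.41754013 -0.17655776] ((0.421718567609787, -0.17984049022197723), 0.015354611910879612)
[ 0.52582444 -0.20054717  0.112     ]
[ 0.46096797 -0.17286047  0.112     ]
[ 0.49594095 -0.26809358  0.112     ]
[ 0.43158703 -0.2407641   0.112     ]
line [array([ 0.45627715, -0.17745273,  0.008     ]), array([ 0.43277724, -0.23752947,  0.008     ])]
sleeve [ 0.47725499 -0.21736137  0.094     ] [ 0.47929461 -0.21688329  0.094     ]
timer [ 0.44480165 -0.02553935  0.056     ] bottle [ 0.66740891 -0.2623152   0.        ]
side cheeks [array([ 0.43004429, -0.23996642,  0.112     ]), array([ 0.49678124, -0.26890312,  0.112     ]), array([ 0.4593429 , -0.17249791,  0.112     ]), array([ 0.52586415, -0.19997675,  0.112     ])]
```

```bash
cat >> h.py <<'E'
def Rj(deg):
    a=np.radians(deg);return np.array([[-np.sin(a),np.cos(a),0],[np.cos(a),np.sin(a),0],[0,0,-1.]]).T
def plan(wps):
    s=read_state();R0=R.from_rotvec(s["orientation"]).as_matrix();p=s["tool_pos"]
    y=R0[:,1]
    print("t",round(s["t"],2),"pos",np.round(p,4),"jaw",round(np.degrees(np.arctan2(y[1],y[0])),2),"tilt",round(np.degrees(np.arccos(-R0[2,2])),2),"q6",round(s["q"][5],2),"F",np.round(s["force"],1),"op",round(s["opening"],4))
    for pos,j in wps:
        d=R0.T@(np.array(pos)-p)/.5
        w=R.from_matrix(R0.T@Rj(j)).as_rotvec()/(np.pi/2)
        print(np.round(d,4).tolist(),np.round(w,4).tolist(), "dist %.3f"%np.linalg.norm(np.array(pos)-p))
E
python3 - <<'E'
from h import *
plan([((.478,-.217,.24),-23.3)])
t=cam("top")
for p in [(.54,-.11,0),(.54,-.11,.1),(.45,-.34,0),(.55,-.33,0),(.55,-.33,.09),(.5,-.32,0)]: print(p,proj(t,p).round())
print('cutter',onz(t,(452,350),0),'spoon',onz(t,(465,324),0),'tray corner',onz(t,(463,262),.03))
E
```

```text
t 0.35 pos [ 0.1593 -0.5783  0.2184] jaw -74.6 tilt 0.02 q6 -0.09 F [-0.1 -0.3  0.5] op 0.0929
[0.8063, -0.5275, -0.0429] [-0.0002, -0.0001, -0.57] dist 0.482
(0.54, -0.11, 0) [358. 260.]
(0.54, -0.11, 0.1) [360. 248.]
(0.45, -0.34, 0) [428. 309.]
(0.55, -0.33, 0) [432. 276.]
(0.55, -0.33, 0.09) [438. 267.]
(0.5, -0.32, 0) [425. 291.]
cutter [ 0.3554891  -0.42694452  0.        ] spoon [ 0.43711442 -0.44813053  0.        ] tray corner [ 0.60487705 -0.40317121  0.03      ]
```

>>> {"op": "jog_arm", "data": {
  "motion": [1, 0.2, -0.13, -0.043, 0, 0, -0.19, 1, 0.4, -0.26, -0.043, 0, 0, -0.38, 1, 0.6, -0.39, -0.043, 0, 0, -0.57, 1, 0.806, -0.527, -0.043, 0, 0, -0.57, 1, 0.806, -0.527, -0.043, 0, 0, -0.57, 1, 0.806, -0.527, -0.043, 0, 0, -0.57, 1, 0.806, -0.527, -0.043, 0, 0, -0.57, 1, 0.806, -0.527, -0.043, 0, 0, -0.57],
  "grip_force": 10
}}

```text
t: 1.2
tool_pos: [0.4244, -0.2776, 0.2386]
orientation: [2.624, 1.727, 0.001]
force: [1.3, 0.0, 0.3]
opening: 0.093
```

```bash
python3 - <<'E'
from h import *
plan([((.478,-.217,.24),-23.3)])
E
```

```text
t 1.2 pos [ 0.4244 -0.2776  0.2386] jaw -23.29 tilt 0.04 q6 -0.27 F [1.3 0.  0.3] op 0.093
[0.1537, 0.0505, -0.0028] [0.0005, 0.0, 0.0001] dist 0.081
```

>>> {"op": "jog_arm", "data": {
  "motion": [1, 0.154, 0.05, -0.003, 0, 0, 0, 1, 0.154, 0.05, -0.003, 0, 0, 0, 1, 0.154, 0.05, -0.003, 0, 0, 0, 1, 0.154, 0.05, -0.003, 0, 0, 0]
}}

```text
t: 1.6
tool_pos: [0.478, -0.2163, 0.2401]
orientation: [2.622, 1.73, -0.0]
force: [-0.0, 0.5, 0.6]
opening: 0.0931
```

```bash
python3 - <<'E'
from h import *
c=cam("wrist");save(c,"w1.png")
plan([((.478,-.217,.06),-23.3)])
print(proj(c,(.478,-.217,.094)),proj(c,(.4786,-.2205,.094)))
E
```

```text
t 1.65 pos [ 0.4776 -0.217   0.2401] jaw -23.26 tilt 0.04 q6 -0.12 F [ 0.1 -0.8 -0.7] op 0.0927
[0.0006, 0.0006, 0.3601] [0.0003, 0.0003, 0.0005] dist 0.180
[323.09068677 226.45038889] [325.20200703 229.63552436]
```

View pics/w1.png

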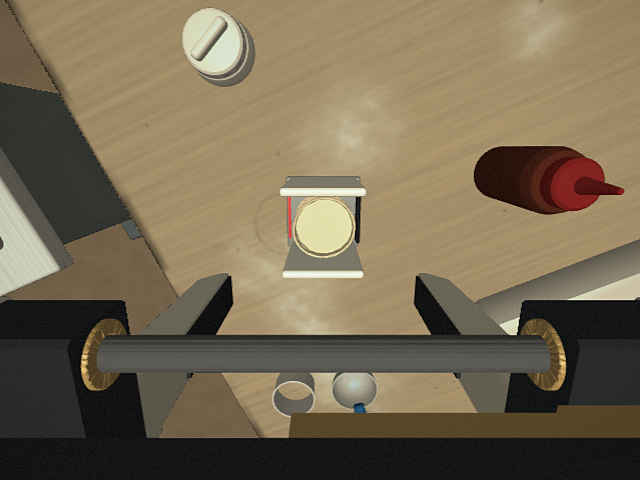

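The wrist view shows the sleeve top at (323,227), which is where I projected it. The cheek tops are level in the picture at rows 192 and 274, so the yaw is right. Descending to pinch.

>>> {"op": "jog_arm", "data": {
  "motion": [1, 0.001, 0.001, 0.1, 0, 0, 0, 1, 0.001, 0.001, 0.2, 0, 0, 0, 1, 0.001, 0.001, 0.29, 0, 0, 0, 1, 0.001, 0.001, 0.356, 0, 0, 0, 1, 0.001, 0.001, 0.356, 0, 0, 0, 1, 0.001, 0.001, 0.356, 0, 0, 0, 0, 0.001, 0.001, 0.356, 0, 0, 0, 0, 0.001, 0.001, 0.356, 0, 0, 0],
  "grip_force": 6
}}

```text
t: 2.45
tool_pos: [0.48, -0.2182, 0.0649]
orientation: [2.62, 1.725, 0.003]
force: [1.1, -0.2, 0.2]
opening: 0.0812
```

>>> {"op": "jog_arm", "data": {
  "motion": [0, 0, 0, 0, 0, 0, 0, 0, 0, 0, 0, 0, 0, 0, 0, 0, 0, 0, 0, 0, 0, 0, 0, 0, 0, 0, 0, 0, 0, 0, 0, 0, 0, 0, 0]
}}

```text
t: 2.95
tool_pos: [0.4803, -0.2183, 0.0654]
orientation: [2.619, 1.725, 0.003]
force: [-0.8, 0.2, 4.4]
opening: 0.0549
```

```bash
python3 - <<'E'
from h import *
plan([((.478,-.217,.2),-23.3)])
E
```

```text
t 2.95 pos [ 0.4803 -0.2183  0.0654] jaw -23.28 tilt 0.34 q6 -0.12 F [-0.8  0.2  4.4] op 0.0549
[0.0003, -0.0037, -0.2693] [0.0036, 0.0008, 0.0003] dist 0.135
```

>>> {"op": "jog_arm", "data": {
  "motion": [0, 0, 0, 0, 0, 0, 0, 0, 0, 0, 0, 0, 0, 0, 0, 0, 0, 0, 0, 0, 0]
}}

```text
t: 3.25
tool_pos: [0.4803, -0.2183, 0.0654]
orientation: [2.619, 1.725, 0.003]
force: [-0.8, -0.7, 4.1]
opening: 0.0549
```

>>> {"op": "jog_arm", "data": {
  "motion": [0, 0, 0, -0.03, 0, 0, 0, 0, 0, 0, -0.06, 0, 0, 0, 0, 0, 0, -0.06, 0, 0, 0]
}}

```text
t: 3.55
tool_pos: [0.482, -0.2193, 0.0988]
orientation: [2.616, 1.722, 0.007]
force: [0.4, 0.2, -0.7]
opening: 0.0552
```

```bash
python3 - <<'E'
from h import *
c=cam("side");save(c,"s2.png",(220,200,420,350),4)
plan([((.478,-.217,.2),-23.3)])
E
```

```text
t 3.6 pos [ 0.4815 -0.219   0.0976] jaw -23.27 tilt 0.56 q6 -0.12 F [ 0.3 -0.5  0.1] op 0.0549
[0.0006, -0.0061, -0.2048] [0.0061, 0.001, 0.0003] dist 0.102
```

View pics/s2.png

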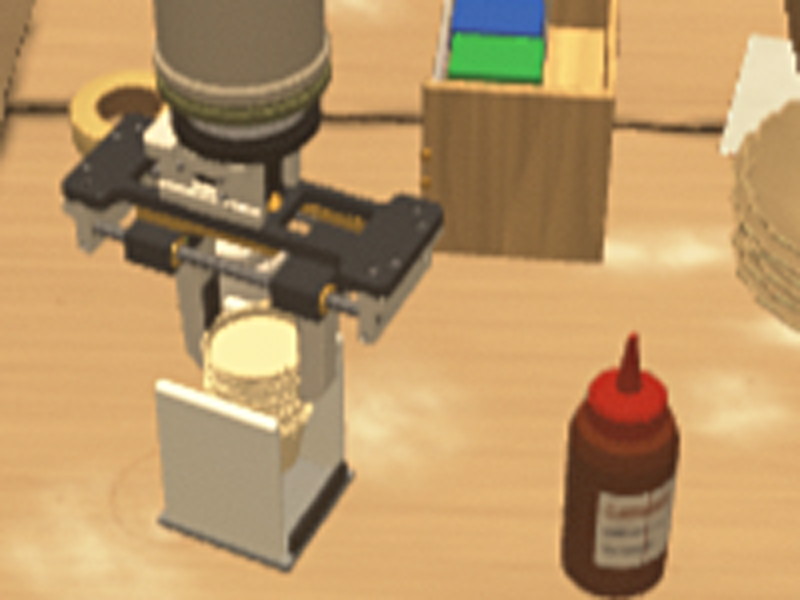

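The sleeve is gripped and lifting upright. I'll raise it clear of the cheeks and carry it over.

```bash
python3 - <<'E'
from h import *
plan([((.480,-.218,.2),-23.3),((.49,-.335,.2),-23.3)])
E
```

```text
t 3.6 pos [ 0.4815 -0.219   0.0976] jaw -23.27 tilt 0.56 q6 -0.12 F [ 0.3 -0.5  0.1] op 0.0549
[0.0003, -0.0017, -0.2048] [0.0061, 0.001, 0.0003] dist 0.102
[-0.2067, 0.1092, -0.2034] [0.0061, 0.001, 0.0003] dist 0.155
```

>>> {"op": "jog_arm", "data": {
  "motion": [0, 0, 0, -0.08, 0.006, 0, 0, 0, 0, 0, -0.16, 0.006, 0, 0, 0, 0, -0.002, -0.205, 0.006, 0, 0, 0, 0, -0.002, -0.205, 0.006, 0, 0, 0, -0.07, 0.036, -0.205, 0.006, 0, 0, 0, -0.14, 0.073, -0.204, 0.006, 0, 0, 0, -0.207, 0.109, -0.203, 0.006, 0, 0, 0, -0.207, 0.109, -0.203, 0.006, 0, 0]
}}

```text
t: 4.4
tool_pos: [0.4885, -0.3386, 0.1971]
orientation: [-2.626, -1.723, 0.005]
force: [-0.8, 1.1, -0.9]
opening: 0.055
```

```bash
python3 - <<'E'
from h import *
plan([((.49,-.335,.075),-23.3),((.49,-.335,.0585),-23.3)])
E
```

```text
t 4.4 pos [ 0.4885 -0.3386  0.1971] jaw -23.47 tilt 0.19 q6 -0.28 F [-0.8  1.1 -0.9] op 0.055
[0.0083, 0.0004, 0.2443] [-0.0015, 0.0015, -0.0019] dist 0.122
[0.0084, 0.0005, 0.2773] [-0.0015, 0.0015, -0.0019] dist 0.139
```

>>> {"op": "jog_arm", "data": {
  "motion": [0, 0.008, 0, 0.08, -0.001, 0.001, -0.002, 0, 0.008, 0, 0.16, -0.001, 0.001, -0.002, 0, 0.008, 0, 0.22, -0.001, 0.001, -0.002, 0, 0.008, 0, 0.25, -0.001, 0.001, -0.002, 0, 0.008, 0, 0.265, -0.001, 0.001, -0.002, 0, 0.008, 0, 0.273, -0.001, 0.001, -0.002, 0, 0.008, 0, 0.277, -0.001, 0.001, -0.002, 0, 0.008, 0, 0.277, -0.001, 0.001, -0.002]
}}

```text
t: 5.2
tool_pos: [0.4906, -0.3357, 0.06]
orientation: [2.622, 1.726, -0.001]
force: [0.5, 0.4, -0.4]
opening: 0.0552
```

```bash
python3 - <<'E'
from h import *
plan([((.49,-.335,.057),-23.3),((.49,-.335,.2),-23.3)])
E
```

```text
t 5.2 pos [ 0.4906 -0.3357  0.06  ] jaw -23.28 tilt 0.11 q6 -0.28 F [ 0.5  0.4 -0.4] op 0.0552
[0.0008, -0.0017, 0.006] [0.0009, 0.0008, 0.0002] dist 0.003
[0.0004, -0.0013, -0.28] [0.0009, 0.0008, 0.0002] dist 0.140
```

Lowering the last few millimetres, then opening.

>>> {"op": "jog_arm", "data": {
  "motion": [0, 0.001, 0, 0.003, 0.001, 0.001, 0, 0, 0.001, 0, 0.006, 0.001, 0.001, 0, 0, 0.001, 0, 0.007, 0.001, 0.001, 0, 0, 0.001, 0, 0.007, 0.001, 0.001, 0]
}}

```text
t: 5.6
tool_pos: [0.4913, -0.3358, 0.0575]
orientation: [2.623, 1.727, 0.001]
force: [-0.6, 0.5, 5.4]
opening: 0.0547
```

>>> {"op": "jog_arm", "data": {
  "motion": [1, 0, 0, 0, 0, 0, 0, 1, 0, 0, 0, 0, 0, 0, 1, 0, 0, 0, 0, 0, 0, 1, 0, 0, 0, 0, 0, 0, 1, 0, 0, 0, 0, 0, 0, 1, 0, 0, 0, 0, 0, 0, 1, 0, 0, -0.04, 0, 0, 0, 1, 0, 0, -0.1, 0, 0, 0]
}}

```text
t: 6.4
tool_pos: [0.4896, -0.3344, 0.1055]
orientation: [-2.621, -1.725, 0.002]
force: [0.3, 0.1, -0.6]
opening: 0.093
```

```bash
python3 - <<'E'
from h import *
plan([((.49,-.335,.26),-23.3)])
c=cam("side");save(c,"s3.png",(180,200,420,380),3.3)
E
```

```text
t 6.4 pos [ 0.4896 -0.3344  0.1055] jaw -23.29 tilt 0.21 q6 -0.28 F [ 0.3  0.1 -0.6] op 0.093
[-0.0004, 0.0, -0.3091] [-0.0023, -0.0007, 0.0001] dist 0.155
```

View pics/s3.png

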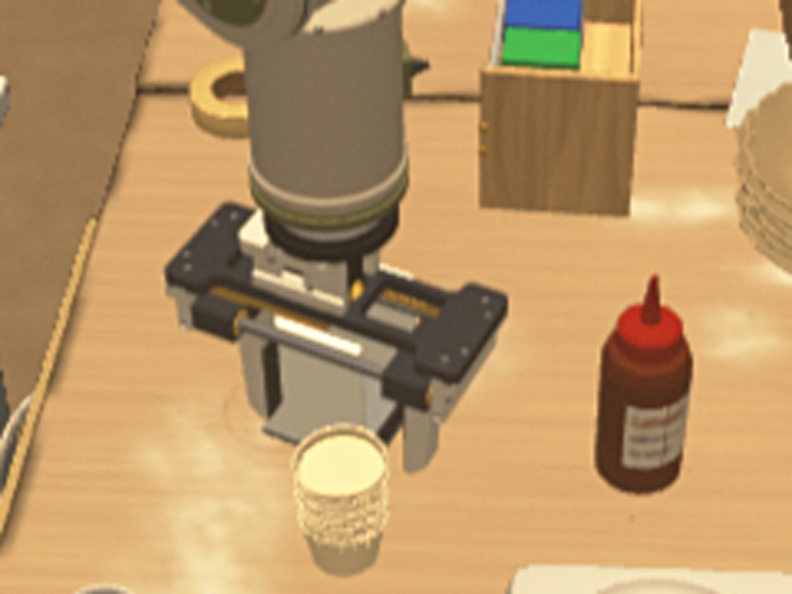

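The sleeve stands upright, released. Moving over the red tin.

```bash
python3 - <<'E'
from h import *
plan([((.49,-.335,.28),-23.3),((.59,.18,.28),-3.1)])
E
```

```text
t 6.45 pos [ 0.4929 -0.337   0.1131] jaw -23.28 tilt 0.35 q6 -0.28 F [ 2.6 -1.8  4.1] op 0.093
[0.0009, -0.0049, -0.3338] [0.0038, 0.001, 0.0002] dist 0.167
[1.026, -0.2283, -0.3368] [0.0035, 0.0017, -0.2242] dist 0.552
```

>>> {"op": "jog_arm", "data": {
  "motion": [1, 0, 0, -0.1, 0.004, 0, 0, 1, 0, 0, -0.2, 0.004, 0, 0, 1, 0, -0.005, -0.29, 0.004, 0, 0, 1, 0.09, -0.02, -0.334, 0.004, 0, 0, 1, 0.19, -0.04, -0.334, 0.004, 0.001, -0.05, 1, 0.28, -0.06, -0.334, 0.004, 0.001, -0.1, 1, 0.37, -0.08, -0.334, 0.004, 0.001, -0.15, 1, 0.46, -0.1, -0.335, 0.004, 0.001, -0.22]
}}

```text
t: 7.25
tool_pos: [0.5371, -0.1036, 0.2801]
orientation: [2.284, 2.156, -0.001]
force: [0.1, -0.3, 0.1]
opening: 0.0929
```

```bash
python3 - <<'E'
from h import *
plan([((.59,.18,.28),-3.1)])
E
```

```text
t 7.25 pos [ 0.5371 -0.1036  0.2801] jaw -3.3 tilt 0.06 q6 -0.23 F [ 0.1 -0.3  0.1] op 0.0929
[0.5723, 0.0729, -0.0004] [-0.0002, 0.0006, -0.0022] dist 0.288
```

>>> {"op": "jog_arm", "data": {
  "motion": [1, 0.1, 0.013, 0, 0, 0, -0.002, 1, 0.2, 0.026, 0, 0, 0, -0.002, 1, 0.3, 0.039, 0, 0, 0, -0.002, 1, 0.4, 0.052, 0, 0, 0, -0.002, 1, 0.5, 0.064, 0, 0, 0, -0.002, 1, 0.572, 0.073, 0, 0, 0, -0.002, 1, 0.572, 0.073, 0, 0, 0, -0.002, 1, 0.572, 0.073, 0, 0, 0, -0.002]
}}

```text
t: 8.05
tool_pos: [0.5899, 0.1808, 0.2794]
orientation: [2.278, 2.162, -0.002]
force: [-0.8, -0.5, 0.4]
opening: 0.0928
```

```bash
python3 - <<'E'
from h import *
plan([((.615,.18,.2),-3.1)])
c=cam("wrist");save(c,"w2.png")
for k,q in lids(c,(150,60,560,330)).items():
    P=np.array([onz(c,p[0],.136)[:2] for p in q],np.float32)
    m=cv2.moments(q);print(k,cv2.contourArea(q),np.round((m["m10"]/m["m00"],m["m01"]/m["m00"]),1),[np.round(v,4) for v in cv2.minAreaRect(P)])
s=cam("top");save(s,"t2.png",(240,160,460,325),3.6)
E
```

```text
t 8.05 pos [0.5899 0.1808 0.2794] jaw -2.99 tilt 0.09 q6 0.27 F [-0.8 -0.5  0.4] op 0.0928
[0.0012, 0.0503, 0.1587] [-0.0004, 0.0009, 0.0012] dist 0.083
red 2914.0 [350.1 223.4] [array([0.6145, 0.1817]), array([0.0433, 0.0566]), np.float64(87.0283)]
yellow 2706.5 [345.9 273.6] [array([0.6092, 0.1334]), array([0.0459, 0.0571]), np.float64(87.0297)]
blue 1724.5 [345.8 313.9] [array([0.6074, 0.093 ]), array([0.0329, 0.0561]), np.float64(87.0319)]
```

View pics/w2.png

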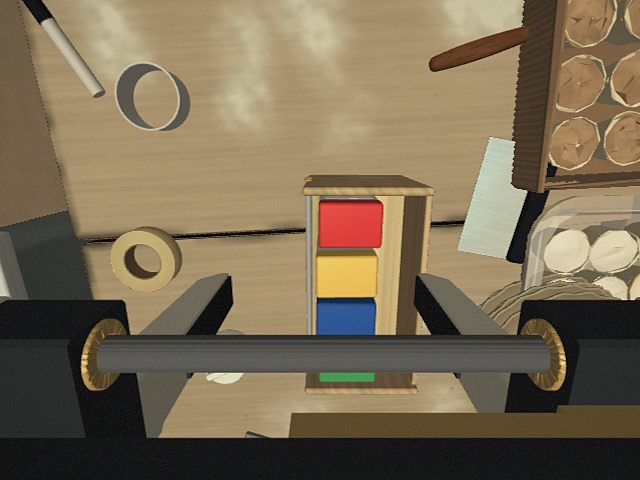

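The wrist view shows the red lid at (350,223), measured at (0.6145, 0.181) with yaw −3°. That agrees with the other two views. I'll narrow the opening to stay off the back panel, then descend.

```bash
python3 - <<'E'
from h import *
plan([((.6147,.1808,.2),-3),((.6147,.1808,.098),-3)])
E
```

```text
t 8.15 pos [0.5901 0.179  0.2797] jaw -3.15 tilt 0.09 q6 0.27 F [ 0.8 -0.2 -0.3] op 0.0932
[0.0065, 0.049, 0.1595] [-0.0002, 0.001, -0.0016] dist 0.083
[0.0068, 0.0491, 0.3635] [-0.0002, 0.001, -0.0016] dist 0.183
```

>>> {"op": "jog_arm", "data": {
  "motion": [0.82, 0.004, 0.049, 0.05, 0, 0.001, -0.001, 0.82, 0.004, 0.049, 0.12, 0, 0.001, -0.001, 0.82, 0.004, 0.049, 0.16, 0, 0.001, -0.001, 0.82, 0.004, 0.049, 0.16, 0, 0.001, -0.001, 0.82, 0.004, 0.049, 0.16, 0, 0.001, -0.001]
}}

```text
t: 8.65
tool_pos: [0.6147, 0.1784, 0.2004]
orientation: [-2.282, -2.159, 0.0]
force: [1.1, 0.2, 1.3]
opening: 0.0759
```

```bash
python3 - <<'E'
from h import *
plan([((.6147,.1808,.098),-3)])
plan([((.6147,.1808,.098),-3)])
c=cam("side");save(c,"s4.png",(270,100,430,260),3.7)
E
```

```text
t 8.65 pos [0.6147 0.1784 0.2004] jaw -3.15 tilt 0.02 q6 0.26 F [1.1 0.2 1.3] op 0.0759
[0.0049, -0.0003, 0.2048] [-0.0002, 0.0, -0.0017] dist 0.102
t 8.65 pos [0.6147 0.1784 0.2004] jaw -3.15 tilt 0.02 q6 0.26 F [1.1 0.2 1.3] op 0.0759
[0.0049, -0.0003, 0.2048] [-0.0002, 0.0, -0.0017] dist 0.102
```

View pics/s4.png

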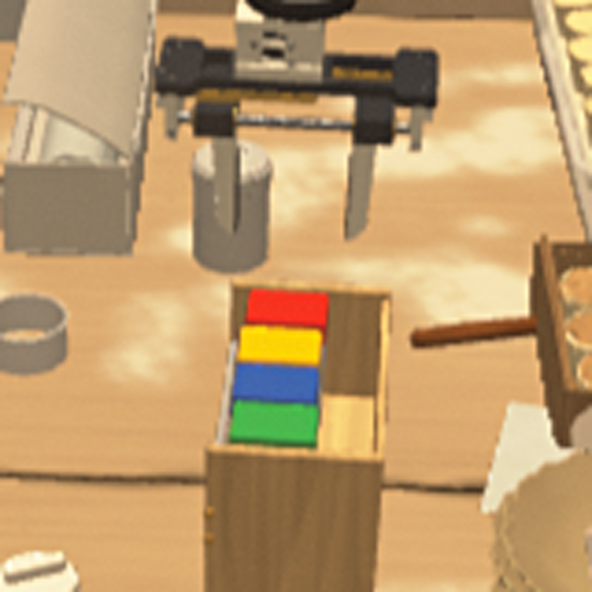

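>>> {"op": "jog_arm", "data": {
  "motion": [0.82, 0.003, 0, 0.06, 0, 0, -0.001, 0.82, 0.003, 0, 0.12, 0, 0, -0.001, 0.82, 0.003, 0, 0.16, 0, 0, -0.001, 0.82, 0.003, 0, 0.19, 0, 0, -0.001, 0.82, 0.003, 0, 0.205, 0, 0, -0.001, 0.82, 0.003, 0, 0.205, 0, 0, -0.001, 0.82, 0.003, 0, 0.205, 0, 0, -0.001]
}}

```text
t: 9.4
tool_pos: [0.6166, 0.1805, 0.1007]
orientation: [2.278, 2.16, 0.005]
force: [1.0, -0.3, 0.1]
opening: 0.0764
```

```bash
python3 - <<'E'
from h import *
plan([((.6147,.1805,.098),-3)])
c=cam("side");save(c,"s5.png",(270,100,430,260),3.7)
E
```

```text
t 9.4 pos [0.6166 0.1805 0.1007] jaw -3.05 tilt 0.23 q6 0.26 F [ 1.  -0.3  0.1] op 0.0764
[-0.0002, -0.0039, 0.0054] [0.0025, -0.0007, -0.0005] dist 0.003
```

View pics/s5.png

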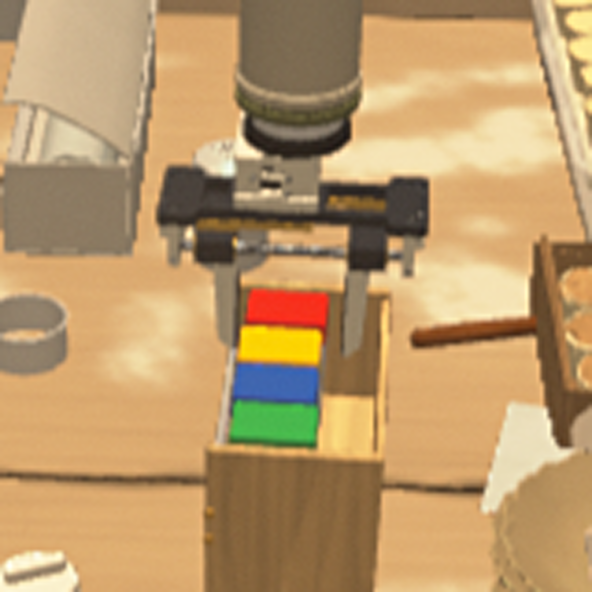

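The fingers straddle the red tin, the front one above the rail and the back one inside the back panel. Closing.

>>> {"op": "jog_arm", "data": {
  "motion": [0.82, 0, -0.004, 0.005, 0.002, -0.001, 0, 0, 0, -0.004, 0.005, 0.002, -0.001, 0, 0, 0, -0.004, 0.005, 0.002, -0.001, 0, 0, 0, -0.004, 0.005, 0.002, -0.001, 0, 0, 0, -0.004, 0.005, 0.002, -0.001, 0, 0, 0, -0.004, 0.005, 0.002, -0.001, 0],
  "grip_force": 22
}}

```text
t: 10.05
tool_pos: [0.6149, 0.1807, 0.0987]
orientation: [2.279, 2.161, 0.001]
force: [-0.3, 0.6, 2.0]
opening: 0.0576
```

```bash
python3 - <<'E'
from h import *
plan([((.615,.1805,.158),-3)])
E
```

```text
t 10.05 pos [0.6149 0.1807 0.0987] jaw -3.04 tilt 0.08 q6 0.26 F [-0.3  0.6  2. ] op 0.0576
[-0.0005, 0.0004, -0.1187] [0.0009, 0.0002, -0.0004] dist 0.059
```

>>> {"op": "jog_arm", "data": {
  "motion": [0, 0, 0, -0.02, 0.001, 0, 0, 0, 0, 0, -0.05, 0.001, 0, 0, 0, 0, 0, -0.08, 0.001, 0, 0, 0, 0, 0, -0.11, 0.001, 0, 0, 0, 0, 0, -0.11, 0.001, 0, 0]
}}

```text
t: 10.55
tool_pos: [0.617, 0.1812, 0.1581]
orientation: [2.277, 2.159, 0.008]
force: [0.7, 0.9, -2.5]
opening: 0.0581
```

```bash
python3 - <<'E'
from h import *
plan([((.615,.1805,.235),-3)])
c=cam("side");save(c,"s6.png",(270,100,430,260),3.7)
E
```

```text
t 10.55 pos [0.617  0.1812 0.1581] jaw -3.04 tilt 0.35 q6 0.26 F [ 0.7  0.9 -2.5] op 0.0581
[-0.0014, -0.003, -0.1538] [0.0038, -0.0009, -0.0004] dist 0.077
```

View pics/s6.png

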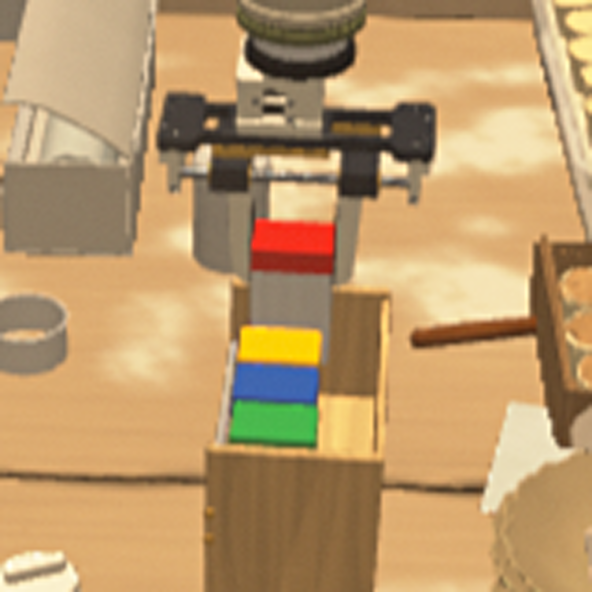

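```bash
python3 - <<'E'
from h import *
plan([((.615,.1805,.235),-3),((.54,.16,.245),-3),((.54,-.11,.235),30)])
E
```

```text
t 10.6 pos [0.6162 0.181  0.1563] jaw -3.04 tilt 0.23 q6 0.26 F [-0.5 -0.  -2.5] op 0.058
[-0.0011, -0.0018, -0.1575] [0.0025, -0.0005, -0.0005] dist 0.079
[-0.05, -0.1493, -0.1781] [0.0025, -0.0005, -0.0005] dist 0.119
[-0.5892, -0.1208, -0.1584] [0.0026, 0.0002, -0.3671] dist 0.311
```

>>> {"op": "jog_arm", "data": {
  "motion": [0, -0.001, -0.002, -0.05, 0.0025, 0, 0, 0, -0.001, -0.002, -0.1, 0.0025, 0, 0, 0, -0.001, -0.002, -0.15, 0.0025, 0, 0, 0, -0.02, -0.06, -0.178, 0.0025, 0, 0, 0, -0.05, -0.12, -0.178, 0.0025, 0, 0, 0, -0.1, -0.149, -0.178, 0.0025, 0, -0.06, 0, -0.17, -0.145, -0.17, 0.0025, 0, -0.12, 0, -0.25, -0.14, -0.165, 0.0025, 0, -0.18]
}}

```text
t: 11.4
tool_pos: [0.5384, 0.0596, 0.2378]
orientation: [-1.945, -2.467, -0.0]
force: [1.0, -0.2, -3.0]
opening: 0.0575
```

```bash
python3 - <<'E'
from h import *
plan([((.54,-.11,.235),30)])
E
```

```text
t 11.4 pos [0.5384 0.0596 0.2378] jaw 13.5 tilt 0.03 q6 -0.22 F [ 1.  -0.2 -3. ] op 0.0575
[-0.3306, -0.0762, 0.0054] [-0.0001, -0.0004, -0.1833] dist 0.170
```

>>> {"op": "jog_arm", "data": {
  "motion": [0, -0.08, -0.018, 0.003, 0, 0, -0.05, 0, -0.16, -0.036, 0.005, 0, 0, -0.1, 0, -0.24, -0.055, 0.005, 0, 0, -0.14, 0, -0.3, -0.069, 0.005, 0, 0, -0.183, 0, -0.331, -0.076, 0.005, 0, 0, -0.183, 0, -0.331, -0.076, 0.005, 0, 0, -0.183]
}}

```text
t: 12.0
tool_pos: [0.5397, -0.1118, 0.2345]
orientation: [-1.577, -2.716, 0.0]
force: [0.5, -0.2, -1.2]
opening: 0.0579
```

```bash
python3 - <<'E'
from h import *
plan([((.54,-.11,.08),30),((.54,-.11,.06),30)])
E
```

```text
t 12.0 pos [ 0.5397 -0.1118  0.2345] jaw 29.72 tilt 0.08 q6 -0.82 F [ 0.5 -0.2 -1.2] op 0.0579
[0.0026, 0.0026, 0.309] [-0.0006, -0.0007, -0.0031] dist 0.155
[0.0025, 0.0027, 0.349] [-0.0006, -0.0007, -0.0031] dist 0.175
```

>>> {"op": "jog_arm", "data": {
  "motion": [0, 0.002, 0.002, 0.08, 0, 0, -0.003, 0, 0.002, 0.002, 0.16, 0, 0, -0.003, 0, 0.002, 0.002, 0.24, 0, 0, -0.003, 0, 0.002, 0.002, 0.3, 0, 0, -0.003, 0, 0.002, 0.002, 0.335, 0, 0, -0.003, 0, 0.002, 0.002, 0.346, 0, 0, -0.003, 0, 0.002, 0.002, 0.346, 0, 0, -0.003]
}}

```text
t: 12.7
tool_pos: [0.5393, -0.1091, 0.0609]
orientation: [-1.569, -2.718, 0.001]
force: [0.3, -0.9, -2.4]
opening: 0.0577
```

```bash
python3 - <<'E'
from h import *
plan([((.54,-.11,.059),30)])
c=cam("side");save(c,"s7.png",(220,180,420,330),3.8)
E
```

```text
t 12.7 pos [ 0.5393 -0.1091  0.0609] jaw 30.01 tilt 0.19 q6 -0.82 F [ 0.3 -0.9 -2.4] op 0.0577
[-0.0023, 0.0002, 0.0039] [-0.0013, -0.0017, 0.0001] dist 0.002
```

View pics/s7.png

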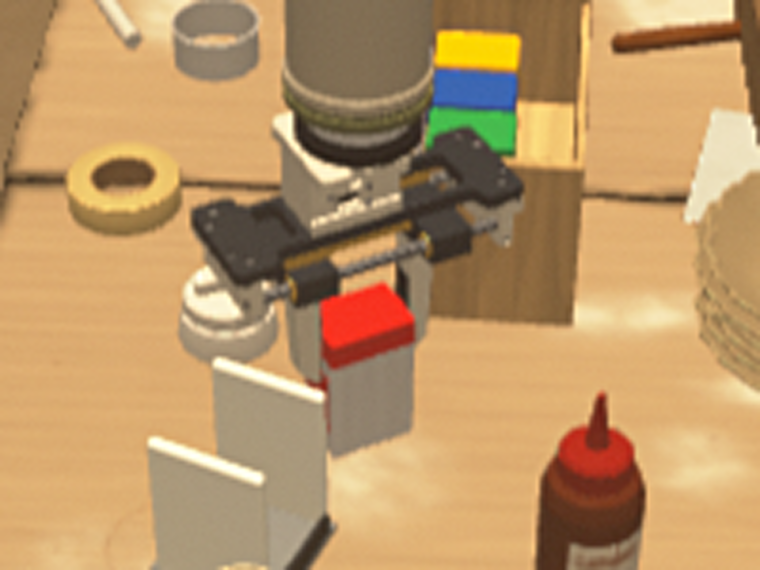

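The tin is just above the worktop and upright. Lowering it gently to contact.

>>> {"op": "jog_arm", "data": {
  "motion": [0, -0.001, 0, 0.003, -0.001, -0.001, 0, 0, -0.001, 0, 0.006, -0.001, -0.001, 0, 0, -0.001, 0, 0.007, -0.001, -0.001, 0, 0, -0.001, 0, 0.007, -0.001, -0.001, 0]
}}

```text
t: 13.15
tool_pos: [0.5407, -0.1099, 0.0587]
orientation: [1.57, 2.72, 0.001]
force: [-0.5, -0.3, -2.4]
opening: 0.0581
```

>>> {"op": "jog_arm", "data": {
  "motion": [0, -0.001, 0, 0.003, 0, 0, 0, 0, -0.001, 0, 0.005, 0, 0, 0, 0, -0.001, 0, 0.005, 0, 0, 0]
}}

```text
t: 13.45
tool_pos: [0.5413, -0.1105, 0.0586]
orientation: [1.57, 2.719, 0.001]
force: [-8.9, 2.8, 16.9]
opening: 0.0579
```

>>> {"op": "jog_arm", "data": {
  "motion": [1, 0, 0, -0.001, 0, 0, 0, 1, 0, 0, -0.001, 0, 0, 0, 1, 0, 0, -0.001, 0, 0, 0, 1, 0, 0, -0.001, 0, 0, 0, 1, 0, 0, -0.001, 0, 0, 0, 1, 0, 0, -0.06, 0, 0, 0, 1, 0, 0, -0.15, 0, 0, 0, 1, 0, 0, -0.24, 0, 0, 0]
}}

```text
t: 14.25
tool_pos: [0.54, -0.1102, 0.1788]
orientation: [-1.571, -2.72, -0.0]
force: [1.1, -0.6, -0.1]
opening: 0.0929
```

```bash
python3 - <<'E'
from h import *
plan([((.50,-.11,.22),30)])
E
```

```text
t 14.25 pos [ 0.54   -0.1102  0.1788] jaw 29.99 tilt 0.04 q6 -0.82 F [ 1.1 -0.6 -0.1] op 0.0929
[0.0405, -0.0691, -0.0823] [-0.0001, -0.0004, -0.0002] dist 0.057
```

>>> {"op": "jog_arm", "data": {
  "motion": [1, 0, 0, -0.08, 0, 0, 0.095, 1, 0, 0, -0.08, 0, 0, 0.19, 1, 0, 0, -0.08, 0, 0, 0.285, 1, 0, 0, -0.08, 0, 0, 0.38, 1, 0, 0, -0.08, 0, 0, 0.475, 1, 0, 0, -0.08, 0, 0, 0.57, 1, 0, 0, -0.08, 0, 0, 0.665, 1, 0, 0, -0.08, 0, 0, 0.76]
}}

```text
t: 15.05
tool_pos: [0.5399, -0.1102, 0.2185]
orientation: [-2.832, -1.358, 0.001]
force: [-0.1, -0.7, 0.6]
opening: 0.0932
```

>>> {"op": "jog_arm", "data": {
  "motion": [1, 0, 0, 0, 0, 0, 0.095, 1, 0, 0, 0, 0, 0, 0.19, 1, 0, 0, 0, 0, 0, 0.24, 1, 0, 0, 0, 0, 0, 0.24, 1, 0, 0, 0, 0, 0, 0.24]
}}

```text
t: 15.55
tool_pos: [0.5399, -0.1102, 0.2184]
orientation: [-3.035, -0.807, 0.001]
force: [0.7, -0.1, -0.5]
opening: 0.0927
```

```bash
python3 - <<'E'
from h import *
plan([((.54,-.11,.22),-60)])
c=cam("wrist");save(c,"w3.png")
q=lids(c,(150,60,450,330))["red"]
P=np.array([onz(c,p[0],.096)[:2] for p in q],np.float32)
print(cv2.contourArea(q),cv2.minAreaRect(P))
t=cam("top")
q=lids(t,(330,220,390,280)).get("red")
if q is not None:
    P=np.array([onz(t,p[0],.096)[:2] for p in q],np.float32);print(cv2.contourArea(q),cv2.minAreaRect(P))
E
```

```text
t 15.55 pos [ 0.5399 -0.1102  0.2184] jaw -60.21 tilt 0.08 q6 0.76 F [ 0.7 -0.1 -0.5] op 0.0927
[0.0004, -0.0003, -0.0033] [-0.0008, 0.0003, -0.0023] dist 0.002
3261.0 ((0.5428363084793091, -0.10964050889015198), (0.05884305387735367, 0.04144325852394104), 29.831567764282227)
51.5 ((0.5307594537734985, -0.13095036149024963), (0.01919141784310341, 0.0379628986120224), 72.36222839355469)
```

View pics/w3.png

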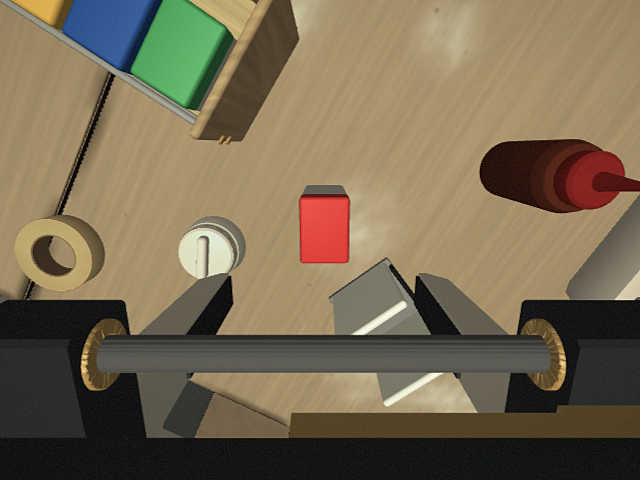

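The red tin stands alone at (325,229) in the picture. Its lid measures 58.8 × 41.4 mm at (0.5428, −0.1096), yaw 29.8°. Now taking it by its broad faces.

```bash
python3 - <<'E'
from h import *
plan([((.5425,-.1098,.055),-60.1)])
E
```

```text
t 15.65 pos [ 0.5399 -0.1102  0.2184] jaw -60.24 tilt 0.07 q6 0.76 F [ 0.7 -0.4 -0.8] op 0.0931
[0.0051, 0.0022, 0.3269] [-0.0007, 0.0003, -0.0016] dist 0.163
```

>>> {"op": "jog_arm", "data": {
  "motion": [1, 0.005, 0.002, 0.06, 0, 0, -0.002, 1, 0.005, 0.002, 0.14, 0, 0, -0.002, 1, 0.005, 0.002, 0.22, 0, 0, -0.002, 1, 0.005, 0.002, 0.29, 0, 0, -0.002, 1, 0.005, 0.002, 0.325, 0, 0, -0.002, 1, 0.005, 0.002, 0.326, 0, 0, -0.002, 1, 0.005, 0.002, 0.326, 0, 0, -0.002]
}}

```text
t: 16.35
tool_pos: [0.5425, -0.1097, 0.0558]
orientation: [-3.034, -0.812, 0.001]
force: [1.0, 0.2, -0.5]
opening: 0.0926
```

>>> {"op": "jog_arm", "data": {
  "motion": [0, 0, 0, 0, 0, 0, 0, 0, 0, 0, 0, 0, 0, 0, 0, 0, 0, 0, 0, 0, 0, 0, 0, 0, 0, 0, 0, 0, 0, 0, 0, 0, 0, 0, 0, 0, 0, 0, 0, 0, 0, 0, 0, 0, 0, 0, 0, 0, 0, 0, 0, 0, 0, 0, 0, 0],
  "grip_force": 20
}}

```text
t: 17.15
tool_pos: [0.5425, -0.1097, 0.0558]
orientation: [-3.034, -0.812, 0.002]
force: [-0.3, -0.2, 0.3]
opening: 0.0417
```

```bash
python3 - <<'E'
from h import *
plan([((.5425,-.1098,.225),-60.1)])
E
```

```text
t 17.15 pos [ 0.5425 -0.1097  0.0558] jaw -60.02 tilt 0.09 q6 0.75 F [-0.3 -0.2  0.3] op 0.0417
[-0.0003, -0.0003, -0.3384] [-0.0009, 0.0004, 0.0009] dist 0.169
```

Opening reads 41.7 mm, so it holds the broad faces. I'll lift, and refine the holder centre from the first wrist picture.

>>> {"op": "jog_arm", "data": {
  "motion": [0, 0, 0, -0.03, -0.001, 0, 0, 0, 0, 0, -0.1, -0.001, 0, 0, 0, 0, 0, -0.18, -0.001, 0, 0, 0, 0, 0, -0.26, -0.001, 0, 0, 0, 0, 0, -0.338, -0.001, 0, 0, 0, 0, 0, -0.338, -0.001, 0, 0]
}}

```text
t: 17.75
tool_pos: [0.5459, -0.1108, 0.2332]
orientation: [3.028, 0.811, 0.015]
force: [0.2, -0.2, -2.0]
opening: 0.0422
```

```bash
python3 - <<'E'
from h import *
c=cam("wrist")
T=np.eye(4);T[:3,:3]=Rj(-23.26);T[:3,3]=[.4776,-.217,.2401]
c["world_from_camera"]=T@c["hand_eye"]
im=cv2.imread("pics/w1.png");hsv=cv2.cvtColor(im,cv2.COLOR_BGR2HSV)
m=cv2.inRange(hsv,(0,0,215),(180,45,255));k=np.zeros_like(m);k[180:285,270:375]=m[180:285,270:375]
cs,_=cv2.findContours(k,cv2.RETR_EXTERNAL,cv2.CHAIN_APPROX_NONE)
C=[]
for q in cs:
    if cv2.contourArea(q)<40: continue
    P=np.array([onz(c,p[0],.112)[:2] for p in q],np.float32);r=cv2.minAreaRect(P);print(cv2.boundingRect(q),r);C.append(r[0])
C=np.array(C);print(C.mean(0),np.linalg.norm(C[0]-C[-1]),np.degrees(np.arctan2(*(C[0]-C[-1])[::-1])))
plan([((.479,-.22,.225),-23.3)])
E
```

```text
(283, 271, 80, 7) ((0.46178385615348816, -0.2534538507461548), (0.005677762441337109, 0.07041788101196289), 66.75751495361328)
(280, 188, 86, 8) ((0.49075567722320557, -0.18606863915920258), (0.005847655702382326, 0.07115446776151657), 66.75865173339844)
[ 0.47626977 -0.21976124] 0.07334939097711746 -113.2649636227944
t 17.8 pos [ 0.5447 -0.1104  0.2296] jaw -60.02 tilt 0.42 q6 0.76 F [ 0.3 -0.2 -2.1] op 0.042
[-0.2234, 0.124, 0.0089] [0.0044, -0.0016, -0.408] dist 0.128
```

>>> {"op": "jog_arm", "data": {
  "motion": [0, -0.05, 0.025, 0.009, 0.004, -0.001, -0.08, 0, -0.1, 0.05, 0.009, 0.004, -0.001, -0.16, 0, -0.15, 0.08, 0.009, 0.004, -0.001, -0.24, 0, -0.19, 0.11, 0.009, 0.004, -0.001, -0.32, 0, -0.223, 0.124, 0.009, 0.004, -0.001, -0.408, 0, -0.223, 0.124, 0.009, 0.004, -0.001, -0.408, 0, -0.223, 0.124, 0.009, 0.004, -0.001, -0.408]
}}

```text
t: 18.5
tool_pos: [0.4785, -0.2195, 0.2237]
orientation: [-2.626, -1.721, -0.001]
force: [0.7, 0.6, -2.7]
opening: 0.0418
```

```bash
python3 - <<'E'
from h import *
plan([((.4775,-.2201,.18),-23.3)])
c=cam("wrist");save(c,"w4.png")
T=Rj(-23.3);o=np.array([.4775,-.2201,0]);hx=np.array([.9185,-.3955,0]);hy=np.array([.3955,.9185,0])
print([proj(c,o+hx*x+hy*y+[0,0,.112]).round(1).tolist() for y in(.037,-.037) for x in(-.037,.037)])
c=cam("side");save(c,"s8.png",(220,160,420,360),3)
E
```

```text
t 18.5 pos [ 0.4785 -0.2195  0.2237] jaw -23.53 tilt 0.1 q6 -0.12 F [ 0.7  0.6 -2.7] op 0.0418
[-0.002, -0.0012, 0.0875] [-0.0008, -0.0008, -0.0025] dist 0.044
[[275.2, 191.2], [368.9, 190.9], [278.6, 279.0], [366.3, 278.8]]
```

View pics/w4.png

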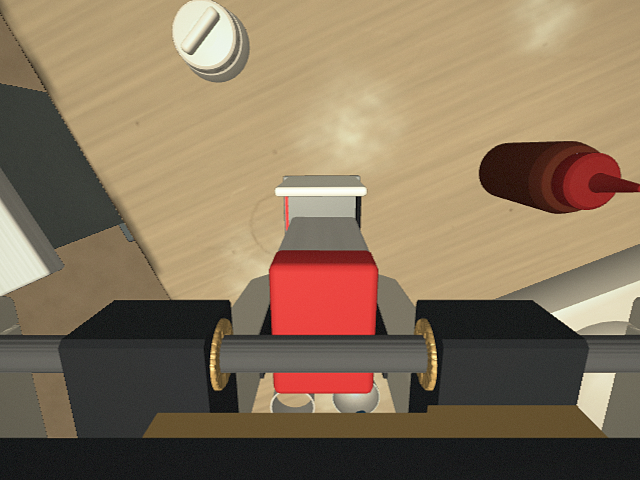

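View pics/s8.png

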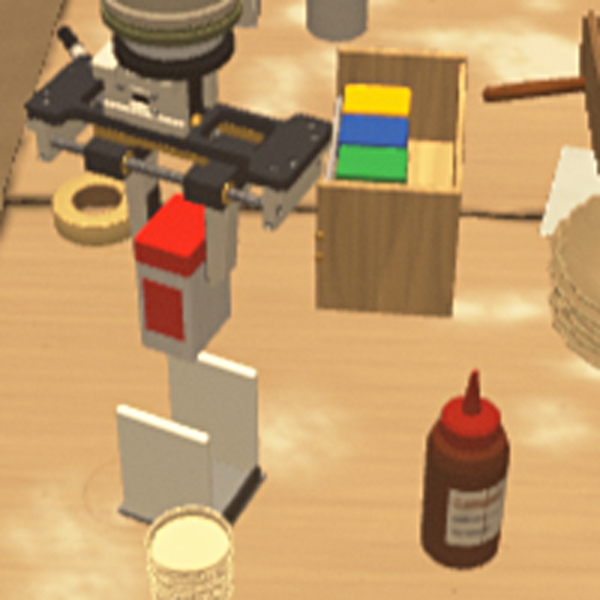

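The far cheek sits at (275–367, 191), as predicted. The red spine faces holder −y, so the labelled face looks to the open front. Descending in stages.

>>> {"op": "jog_arm", "data": {
  "motion": [0, -0.002, -0.001, 0.03, -0.001, -0.001, -0.002, 0, -0.002, -0.001, 0.06, -0.001, -0.001, -0.002, 0, -0.002, -0.001, 0.08, -0.001, -0.001, -0.002, 0, -0.002, -0.001, 0.08, -0.001, -0.001, -0.002, 0, -0.002, -0.001, 0.08, -0.001, -0.001, -0.002]
}}

```text
t: 19.1
tool_pos: [0.478, -0.2194, 0.1836]
orientation: [2.623, 1.728, -0.0]
force: [-0.2, -0.3, -2.9]
opening: 0.0419
```

```bash
python3 - <<'E'
from h import *
plan([((.4775,-.2201,.12),-23.3)])
c=cam("side");save(c,"s9.png",(240,200,340,340),4)
c=cam("top");save(c,"t9.png",(340,220,440,320),5)
plan([((.4775,-.2201,.12),-23.3)])
E
```

```text
t 19.1 pos [ 0.478  -0.2194  0.1836] jaw -23.24 tilt 0.01 q6 -0.12 F [-0.2 -0.3 -2.9] op 0.0419
[-0.0017, -0.0004, 0.1272] [0.0, 0.0001, 0.0007] dist 0.064
t 19.2 pos [ 0.4786 -0.2199  0.1848] jaw -23.24 tilt 0.13 q6 -0.12 F [ 0.2  0.3 -2.7] op 0.0418
[-0.0012, -0.0022, 0.1296] [0.0014, 0.0003, 0.0006] dist 0.065
```

View pics/s9.png

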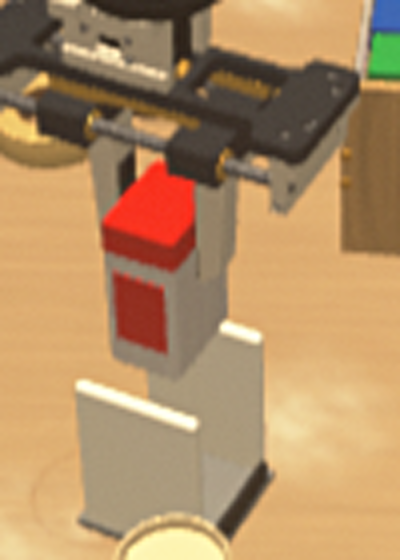

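>>> {"op": "jog_arm", "data": {
  "motion": [0, -0.001, -0.002, 0.02, 0.001, 0, 0, 0, -0.001, -0.002, 0.04, 0.001, 0, 0, 0, -0.001, -0.002, 0.06, 0.001, 0, 0, 0, -0.001, -0.002, 0.08, 0.001, 0, 0, 0, -0.001, -0.002, 0.1, 0.001, 0, 0, 0, -0.001, -0.002, 0.1, 0.001, 0, 0]
}}

```text
t: 19.8
tool_pos: [0.4764, -0.2193, 0.1324]
orientation: [-2.621, -1.727, 0.003]
force: [0.0, 0.4, -2.3]
opening: 0.0424
```

```bash
python3 - <<'E'
from h import *
plan([((.4775,-.2201,.075),-23.3)])
c=cam("side");save(c,"s10.png",(240,200,340,340),4)
E
```

```text
t 19.8 pos [ 0.4764 -0.2193  0.1324] jaw -23.24 tilt 0.17 q6 -0.12 F [ 0.   0.4 -2.3] op 0.0424
[-0.0005, 0.003, 0.1149] [-0.0019, 0.0001, 0.0006] dist 0.057
```

View pics/s10.png

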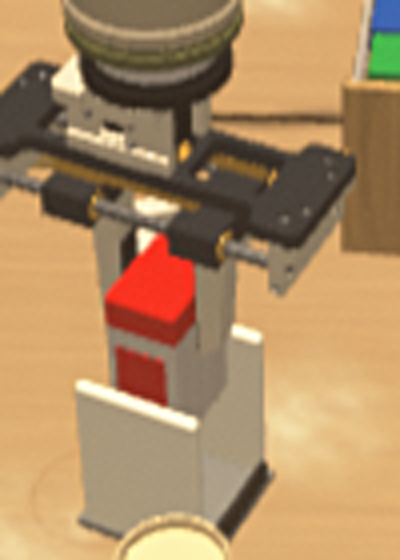

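The tin is between the cheeks with no side force. Continuing slowly.

>>> {"op": "jog_arm", "data": {
  "motion": [0, 0, 0.002, 0.02, -0.002, 0, 0, 0, 0, 0.002, 0.04, -0.002, 0, 0, 0, 0, 0.002, 0.06, -0.002, 0, 0, 0, 0, 0.002, 0.08, -0.002, 0, 0, 0, 0, 0.002, 0.1, -0.002, 0, 0, 0, 0, 0.002, 0.115, -0.002, 0, 0, 0, 0, 0.002, 0.12, -0.002, 0, 0, 0, 0, 0.002, 0.12, -0.002, 0, 0]
}}

```text
t: 20.65
tool_pos: [0.4774, -0.2198, 0.073]
orientation: [2.623, 1.728, 0.0]
force: [-0.4, -0.8, -2.5]
opening: 0.0419
```

```bash
python3 - <<'E'
from h import *
plan([((.4775,-.2201,.0645),-23.3)])
E
```

```text
t 20.65 pos [ 0.4774 -0.2198  0.073 ] jaw -23.24 tilt 0.04 q6 -0.12 F [-0.4 -0.8 -2.5] op 0.0419
[-0.0005, 0.0003, 0.017] [0.0004, 0.0001, 0.0007] dist 0.009
```

>>> {"op": "jog_arm", "data": {
  "motion": [0, 0, 0, 0.004, 0, 0, 0, 0, 0, 0, 0.008, 0, 0, 0, 0, 0, 0, 0.011, 0, 0, 0, 0, 0, 0, 0.014, 0, 0, 0, 0, 0, 0, 0.016, 0, 0, 0, 0, 0, 0, 0.016, 0, 0, 0]
}}

```text
t: 21.25
tool_pos: [0.4774, -0.2198, 0.0649]
orientation: [2.623, 1.728, 0.0]
force: [-0.4, 1.0, -2.6]
opening: 0.0422
```

>>> {"op": "jog_arm", "data": {
  "motion": [0, 0, 0, 0.001, 0, 0, 0, 0, 0, 0, 0.002, 0, 0, 0, 0, 0, 0, 0.003, 0, 0, 0, 0, 0, 0, 0.003, 0, 0, 0]
}}

```text
t: 21.65
tool_pos: [0.4775, -0.2198, 0.0638]
orientation: [2.623, 1.728, 0.0]
force: [-0.8, 1.2, 2.7]
opening: 0.0419
```

Floor contact: the force changed from −2.6 to +2.7 N. Releasing and withdrawing straight up.

>>> {"op": "jog_arm", "data": {
  "motion": [1, 0, 0, 0, 0, 0, 0, 1, 0, 0, 0, 0, 0, 0, 1, 0, 0, 0, 0, 0, 0, 1, 0, 0, 0, 0, 0, 0, 1, 0, 0, 0, 0, 0, 0, 1, 0, 0, -0.06, 0, 0, 0, 1, 0, 0, -0.15, 0, 0, 0, 1, 0, 0, -0.24, 0, 0, 0]
}}

```text
t: 22.45
tool_pos: [0.4766, -0.2193, 0.1843]
orientation: [-2.622, -1.728, 0.001]
force: [0.6, -0.7, 1.3]
opening: 0.0927
```

>>> {"op": "jog_arm", "data": {
  "motion": [1, 0, 0, -0.1, 0, 0, 0, 1, 0, 0, -0.2, 0, 0, 0, 1, -0.1, 0, -0.24, 0, 0, 0, 1, -0.2, 0, -0.24, 0, 0, 0, 1, -0.3, -0.05, -0.24, 0, 0, 0, 1, -0.4, -0.1, -0.24, 0, 0, 0, 1, -0.4, -0.1, -0.24, 0, 0, 0, 1, -0.4, -0.1, -0.24, 0, 0, 0]
}}

```text
t: 23.25
tool_pos: [0.3503, -0.3848, 0.3043]
orientation: [-2.625, -1.723, 0.001]
force: [0.7, -0.9, 0.3]
opening: 0.0931
```

```bash
python3 - <<'E'
from h import *
plan([])
o=np.array([.4775,-.2201]);A=np.array([[.9185,-.3955],[.3955,.9185]])
for n,box in(("top",(370,250,420,300)),("side",(255,250,335,350))):
    c=cam(n);save(c,"f_%s.png"%n,(180,150,440,345),3)
    q=lids(c,box).get("red")
    if q is None: print(n,"none");continue
    P=np.array([onz(c,p[0],.104)[:2] for p in q],np.float32);r=cv2.minAreaRect(P)
    print(n,cv2.contourArea(q),r,"holder frame",A@(np.array(r[0])-o))
    for k,q in lids(c,(245,165,345,245) if n=="top" else (320,170,385,225)).items():
        m=cv2.moments(q);print(k,np.round(onz(c,(m["m10"]/m["m00"],m["m01"]/m["m00"]),.136),4))
E
```

```text
t 23.25 pos [ 0.3503 -0.3848  0.3043] jaw -23.46 tilt 0.1 q6 -0.52 F [ 0.7 -0.9  0.3] op 0.0931
top 204.5 ((0.480508416891098, -0.21589523553848267), (0.04788656160235405, 0.045394089072942734), 66.62810516357422) holder frame [0.00110025 0.00505191]
yellow [0.6102 0.1297 0.136 ]
blue [0.6184 0.0839 0.136 ]
side 347.0 ((0.48221904039382935, -0.22005373239517212), (0.05343842878937721, 0.050396647304296494), 66.59339141845703) holder frame [0.00431614 0.00190888]
yellow [0.6101 0.1307 0.136 ]
blue [0.6077 0.0826 0.136 ]
green [0.6073 0.037  0.136 ]
```

View pics/f_top.png

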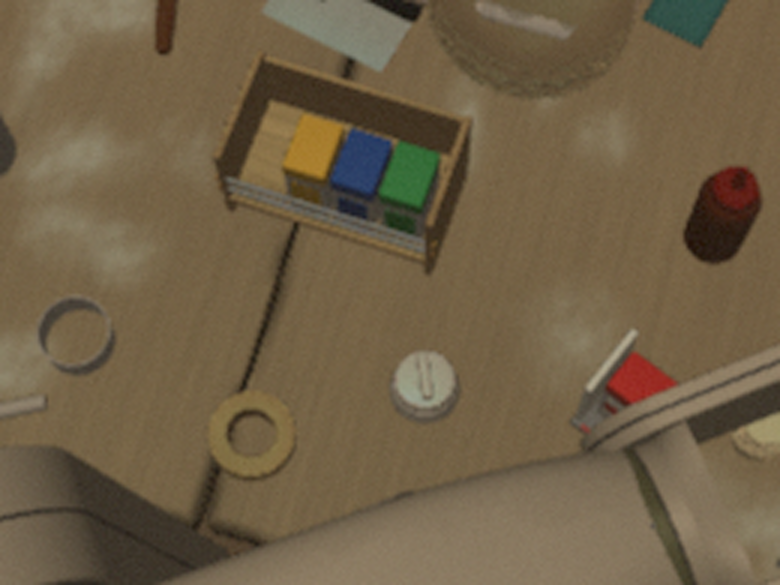

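View pics/f_side.png

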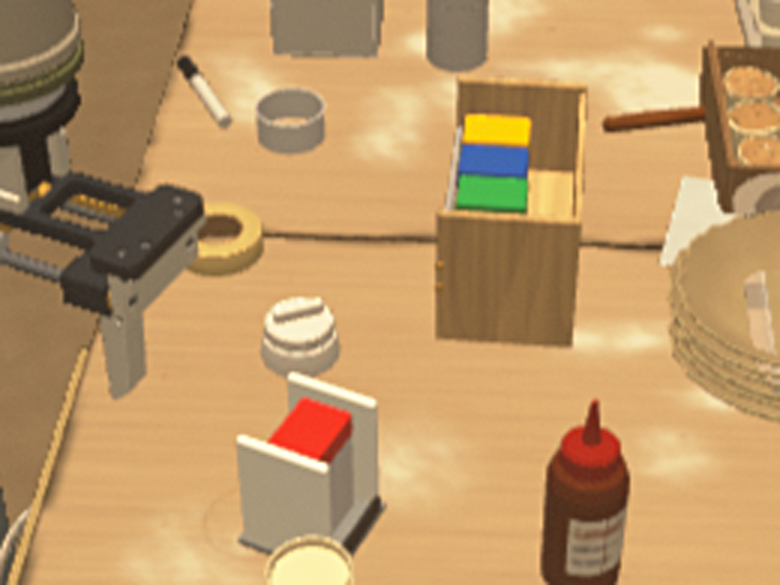

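>>> {"op": "jog_arm", "data": {
  "motion": [1, -0.1, -0.03, 0, 0, 0, 0, 1, -0.2, -0.06, 0, 0, 0, 0, 1, -0.3, -0.1, 0, 0, 0, 0, 1, -0.43, -0.14, 0, 0, 0, 0, 1, -0.43, -0.14, 0, 0, 0, 0, 1, -0.43, -0.14, 0, 0, 0, 0, 1, -0.43, -0.14, 0, 0, 0, 0]
}}

```text
t: 24.05
tool_pos: [0.2045, -0.5523, 0.3038]
orientation: [-2.621, -1.728, -0.002]
force: [0.9, 1.9, 0.6]
opening: 0.0929
```

```bash
python3 - <<'E'
from h import *
plan([])
c=cam("top");save(c,"g_top.png",(330,210,470,350),5)
c2=cam("side");save(c2,"g_side.png",(200,230,400,380),4)
o=np.array([.4775,-.2201]);A=np.array([[.9185,-.3955],[.3955,.9185]])
q=lids(c,(370,250,420,293)).get("red")
P=np.array([onz(c,p[0],.104)[:2] for p in q],np.float32);r=cv2.minAreaRect(P);print(r,A@(np.array(r[0])-o))
E
```

```text
t 24.05 pos [ 0.2045 -0.5523  0.3038] jaw -23.23 tilt 0.13 q6 -0.9 F [0.9 1.9 0.6] op 0.0929
((0.4781743884086609, -0.22072789072990417), (0.05850394442677498, 0.0458449050784111), 66.62810516357422) [ 0.00086776 -0.00031   ]
```

View pics/g_top.png

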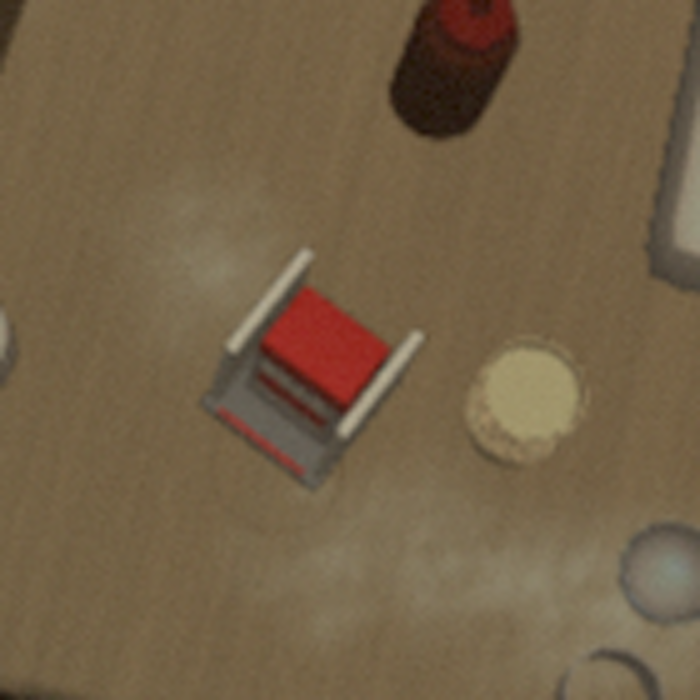

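View pics/g_side.png

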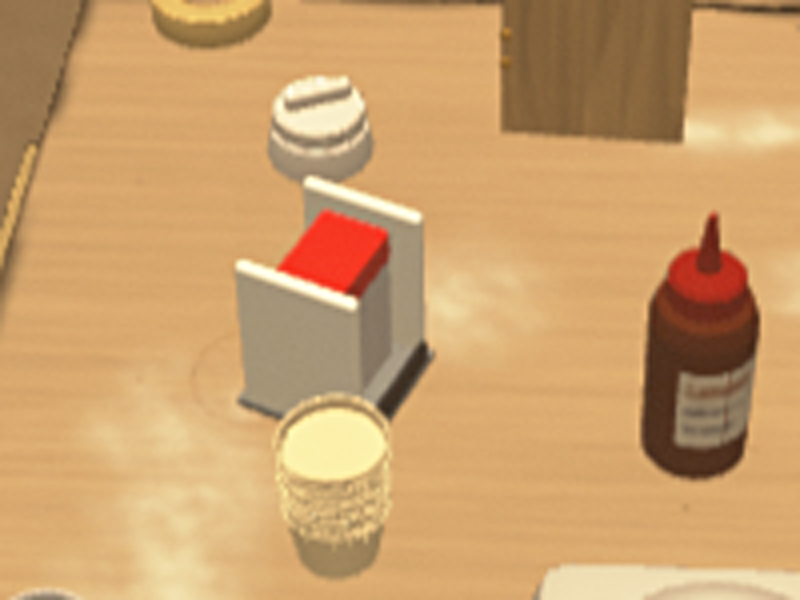

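The pictures show the tin square and centred between the cheeks, with the red band of its label facing the red front line at (290,400). The sleeve stands clear at (525,400). Handing in.

```bash
python3 -c "
from plant import *
print(close_job())"
```

```text
the job is handed in; nothing more can be done
None
```

The job is done and handed in at about 24 s. The hand-in reports no verdict, so the outcome below rests on my own last checks.

**What I did**
- I pinched the sleeve near its top, lifted it out of the holder and stood it on the worktop about 115 mm from the holder centre.
- I took the red tin by its narrow faces, lifted it over the front rail, stood it on the worktop and let go.
- I took it again by its two broad faces (opening read 42 mm) and lowered it between the cheeks until the floor touched lightly, at about 5 N. I then released it and moved the arm clear.

**Last checks**
- **Red tin position:** the top view puts it about 1 mm from the holder centre lengthwise and 0.3 mm sideways. It is square within about 0.5°, with the red-banded label facing the open front.
- **Sleeve:** it looks upright and clear of the holder in both the top and side views.
- **Other tins:** in the side view yellow, blue and green are within about 1 mm of where they started.
- **Bystanders:** I didn't re-measure these; the ones in view look unmoved.

**Disagreements**
- An earlier final measurement put the red tin 4–5 mm off. The arm was hiding part of it in the top view, and a cheek hid part of it in the side view. I used the unobstructed top view instead.
- The wrist camera and the two fixed cameras differed by about 2 mm on the holder centre, so I used the average.
- The first set-down on the worktop touched with about 17 N of vertical force.

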